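# Push the row of bead pots home along the rail and shut the gate

## Robot

A 6-joint arm with a two-finger parallel gripper is mounted at the origin on the work surface; the furniture and walls round the work are solid. World frame = base frame: x ahead of the robot, y to its left, z up, the work surface at z = 0. Lengths are in mm, angles in rad, forces in N, time in s.
With the tool pointing down it reaches from about 375 to 925 mm from the base axis. Payload 5.7 kg.
Tool frame: the origin (TCP) lies at the very end of the fingers, on their centre line; the grasp point (between the pads) lies 19 mm behind it; z points along the fingers, y is the line along which they close (so a half turn about z gives the same grasp; the last joint's range is limited). The gripper opens to 85 mm and grips with 20 to 120 N. Pads are 22 mm wide; open, the fingers measure 114 mm over their backs; the gripper's body (76 mm by 85 mm) begins 54 mm behind the grasp point. The pads swing forward as they close: fully open they stand 13 mm farther back than shut.
Start: joints at [-1.264, 0.359, 1.51, -0, 1.272, -0.115], TCP at [245.624, -547.387, 231.267] pointing down, gripper open.
Joint ranges: [-2.97, 2.97], [-1.01, 2.36], [0.21, 2.38], [-0.96, 4.11], [0.2, 2.71], [-2.98, 2.98]. Speed limits (rad/s): [2.39, 2.39, 3.14, 3.14, 3.14, 3.14].

## Interface

Orientations are given as a rotation vector (axis times angle).
In Python, from plant import env gives the robot as it stands. Calls block until the motion is done:
- env.movep(position, orientation): joint-space move of the TCP to a pose.
- env.line_to(position, rotation=None, max_speed=150, threshold=None): straight line of the TCP; rotation=None keeps the orientation; max_speed is the mean speed in mm/s. With threshold (N) it stops when the force on the tool has changed by that much, and returns True; else False.
- env.move_joints(angles): joint-space move.
- env.gripper_to(opening): opening from 0.0 (shut) to 1.0 (fully open); the grip force is fixed at half the most; returns when the fingers have stopped.
- env.pause(seconds).
- env.solve_ik(position, orientation): joint angles nearest the present ones, or None.
- env.get_obs(): the state.
- env.get_image(name): name is "side" or "top"; returns a dict with "pixels" (384x512x3 uint8, red, green, blue), "range_z" (384x512 float32, mm along the optical axis (not along the pixel's ray), 0 where there is no reading), "fov_y" (degrees; the focal length in pixels is half the picture's height over the tangent of half this angle, whatever the lens; pixels are square), "cx", "cy" (the principal point, pixels), "k1" (the pictures are not rectified: a ray, as slopes to the right and down, at radius r is drawn at 1 + k1 r^2 times it, then the intrinsics apply), "view" (4x4, takes a point from world to camera coordinates). Camera axes: x right, y down, z forward; pixel columns grow to the right and rows downward; lengths in mm; the calibration is good to about 2 mm. A picture is of the moment at which its call begins.
A pose or a line that the arm cannot do raises env.IKError and nothing moves.
- env.finish_job(): hands the job in; it is judged then, once.
The state is a dict: "time": time; "qpos": joint angles; "qd": joint speeds; "tau": joint torques, N m; "ee_pos": TCP position; "ee_rot": TCP orientation; "contact_force": force on the tool from outside, world axes, zero at the start; "ft_torque": the same for the moment, N m; "width": opening from 0.0 (shut) to 1.0 (fully open); "grip_force": force on a finger pad.
Only numpy, scipy, OpenCV 4.12 (cv2) and the standard library are available. Lean on these libraries where they do the work, as an engineer would, in place of code of your own. Each camera call takes 0.05 s, during which the arm holds its last target. There are 200 camera calls.

## Task

Four small cork-lidded pots stand in a row in the pot rail. Push the row along the rail as one train, pushing only on the last pot (the one nearest the open end), until the first pot is up against the end stop and the pots touch one another. Then push the swing gate shut across the rail behind the row. Only push with the fingers: do not lift or tip a pot, do not touch the other three pots, do not ram the row against the stop, and leave the things standing around where they are.

Things in the scene. Friction and masses are not known exactly. Their poses are not given: they have to be found in the camera images.
- pot_rail: fixed rail on the table: a 345 x 100 x 6 mm wooden base with two low aluminium walls, 50 mm apart inside, 5 mm thick, tops 20 mm above the table. Origin on the table under the middle of the channel; its x axis runs along the channel to the end stop (channel open at the other end, base from x = -155 to +190 mm), y to the left seen toward the stop, z up
- rail_stop (a point): middle of the end stop's inner face, on the rail's floor (6 mm above the table), 170 mm from the rail's origin along its x; the stop is a steel plate, top 40 mm above the table. Axes as the rail's
- pot_1: first pot of the row, nearest the stop: small black pot with a cork lid, 47 mm across, 37 mm tall, about 0.12 kg, origin at the centre of its underside, which stands on the rail's floor
- pot_2: second pot of the row: small black pot with a cork lid, 47 mm across, 37 mm tall, about 0.12 kg, origin at the centre of its underside, which stands on the rail's floor
- pot_3: third pot of the row: small black pot with a cork lid, 47 mm across, 37 mm tall, about 0.12 kg, origin at the centre of its underside, which stands on the rail's floor. With the row home its centre is about 118 mm from the stop's face
- pot_4: last pot of the row, nearest the open end, the one to push on: small black pot with a cork lid, 47 mm across, 37 mm tall, about 0.12 kg, origin at the centre of its underside, which stands on the rail's floor. With the row home its centre is about 165 mm from the stop's face. The row takes 2 to 5 N to slide, pushed low, on the black body (20 to 32 mm above the table)
- gate (a joint): angle a of the swing gate, rad: 0 = shut square across the channel, 2.4 = wide open; starts open at 1.85 to 2.3. At angle a the blade points from its pivot, in the rail's frame, along (-sin a, -cos a): it opens toward the open end of the rail and outward. It stays where it is left and needs about 1 N at mid-blade
- gate_pivot (a point): the gate's upright pivot axis, 38 mm above the table, at (-26, +40) mm in the rail's frame. The gate is a steel blade 72 mm long and 4 mm thick, from 23 to 53 mm above the table. Shut, its face toward the stop stands 6 mm behind the closed-up row
- gate_tip (a point): end of the gate's blade at mid-height (8 mm thick round end), 72 mm from the pivot axis; it moves with the gate
- brass_weight: to be left alone: a small brass weight, 35 mm across, 39 mm tall, beside the rail on the gate's side
- frit_jar_3: to be left alone: a glass jar of coloured glass chips with a dark lid, 52 mm across, 64 mm tall, beside the rail on the side away from the gate's pivot
- tape_roll: to be left alone: a flat roll of cream tape, 69 mm across, 19 mm tall, beside the rail
- wash_bottle: to be left alone: a small grey bottle with a red cap, 40 mm across, 92 mm tall, beyond the rail near its open end
Things that resemble listed ones, but are neither listed nor needed, are in the scene too. Leave any blue or purple look-alike of the pot_3 alone.

How it is judged:
By the outcome, as a careful person would: the job done as asked, in the order asked, and still so for the second after the job is handed in, with the robot touching nothing.
It also fails if it takes over 54 s, if anything falls off the work surface, if the arm or the gripper's body presses on something with over 40 N, if the wrist force passes 120 N, or if a joint passes its speed limit or range.

## Working session

There is one attempt and no reset: what is moved stays moved. The work goes in short steps, each a Python script; the robot and the scene stay as the last script left them, time stands still between calls to the robot, and variables do not carry over. Pictures are saved under pics/ and viewed, at most 10 in all, crops included, and the job is handed in when it is done.

```bash
ls; mkdir -p pics
cat > h.py <<'E'
import numpy as np, cv2
from plant import env
def cap(n):
    im=env.get_image(n); np.savez('pics/%s.npz'%n,**{k:np.array(v) for k,v in im.items()}); return im
def K(im):
    f=192/np.tan(np.radians(float(im['fov_y']))/2)
    return f,float(im['cx']),float(im['cy']),float(im['k1'])
def ray(im,u,v):
    f,cx,cy,k=K(im); d=np.array([(u-cx)/f,(v-cy)/f]); s=d.copy()
    for _ in range(20): s=d/(1+k*(s@s))
    return np.array([s[0],s[1],1.])
def at_z(im,u,v,z):
    V=np.array(im['view']); R=V[:3,:3]; c=-R.T@V[:3,3]; d=R.T@ray(im,u,v)
    return c+d*(z-c[2])/d[2]
def by_depth(im,u,v):
    V=np.array(im['view']); R=V[:3,:3]; c=-R.T@V[:3,3]
    return c+R.T@ray(im,u,v)*float(im['range_z'][int(v),int(u)])
def load(n): return dict(np.load('pics/%s.npz'%n))
E
python3 - <<'E'
from h import *
for n in('top','side'):
    im=cap(n); V=np.array(im['view']); print(n,-V[:3,:3].T@V[:3,3],V[2,:3],K(im))
    cv2.imwrite('pics/%s0.png'%n,cv2.resize(im['pixels'][:,:,::-1],(800,600),interpolation=cv2.INTER_CUBIC))
print(env.get_obs())
E
```

```text
pics
top [ 381.01740411  184.9840089  1041.12924914] [ 1.95943476e-01 -1.01166811e-06 -9.80615192e-01] (np.float64(368.0167701015211), 248.76406489315886, 195.84362689098057, -0.09032107640409191)
side [493.55804217 965.16472594 550.60943202] [ 0.08071408 -0.85685411 -0.5092016 ] (np.float64(410.2228301120304), 250.20235342222117, 192.74347164687703, 0.037549353550254454)
{'time': 0.1, 'qpos': array([-1.26410457e+00,  3.59403584e-01,  1.51134917e+00,  1.12989230e-05,
        1.27249882e+00, -1.15117639e-01]), 'qd': array([ 3.68546978e-05, -8.57278490e-04, -1.96840893e-03,  1.78325936e-04,
       -8.34002297e-05, -4.21372455e-05]), 'tau': array([-3.15506486e-04, -5.28651631e+01, -2.79350084e+01, -2.14966512e-04,
        5.06328157e-03, -1.33980326e-06]), 'ee_pos': array([ 245.44452851, -546.81666128,  230.54564118]), 'ee_rot': array([-3.07036634e+00, -6.57324554e-01,  2.32219622e-04]), 'contact_force': array([-0.15935491,  0.19658269, -0.0384812 ]), 'ft_torque': array([-0.01678103, -0.02363153,  0.0419634 ]), 'grip_force': 0.0, 'width': 1.001035640367205}
```

View pics/top0.png

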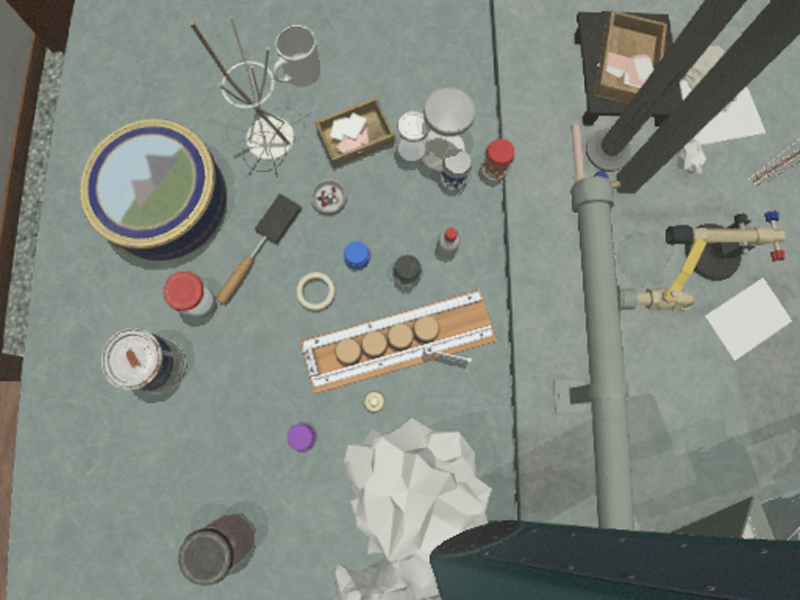

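View pics/side0.png

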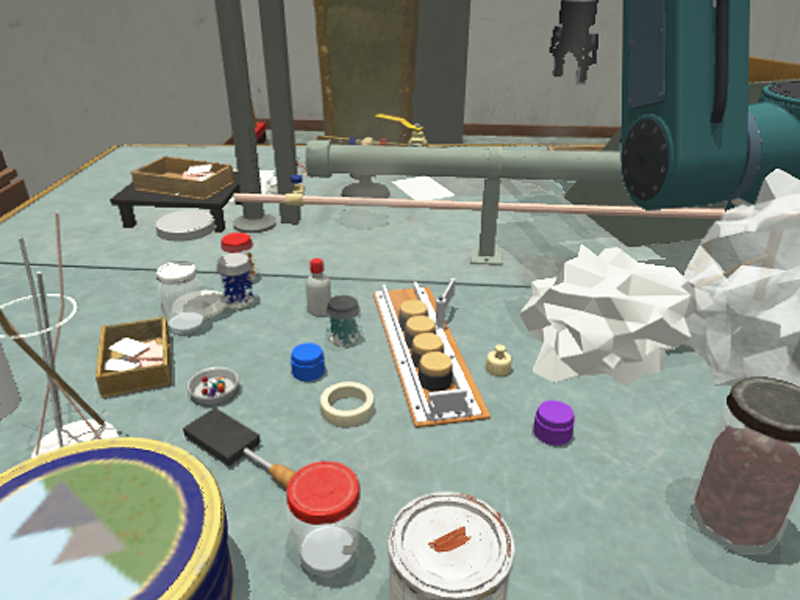

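The top view shows the rail at about (305–495, 295–390) in the 800×600 picture, with the stop on the left at (310,362), four cork lids at (348,350) to (427,329), and the gate from (430,350) to (470,361). Next I'll enlarge it.

Run:
```python
from h import *
im=load('top'); c=im['pixels'][180:270,190:325,::-1]; cv2.imwrite('pics/c1.png',cv2.resize(c,None,fx=5.9,fy=5.9,interpolation=cv2.INTER_CUBIC))
im=load('side'); c=im['pixels'][170:280,210:340,::-1]; cv2.imwrite('pics/c2.png',cv2.resize(c,None,fx=5.4,fy=5.4,interpolation=cv2.INTER_CUBIC))
im=load('top')
for n,u,v,z in [('stopbase1',302,343,6),('stopbase2',314,391,6),('open1',481,292,6),('open2',494,341,6)]: print(n,at_z(im,u/1.5625,v/1.5625,z))
```

```text
stopbase1 [520.32734618 342.94447239   6.        ]
stopbase2 [433.62489691 319.61386004   6.        ]
open1 [613.14756368  14.1682742    6.        ]
open2 [521.682838    -6.19463839   6.        ]
```

View pics/c1.png

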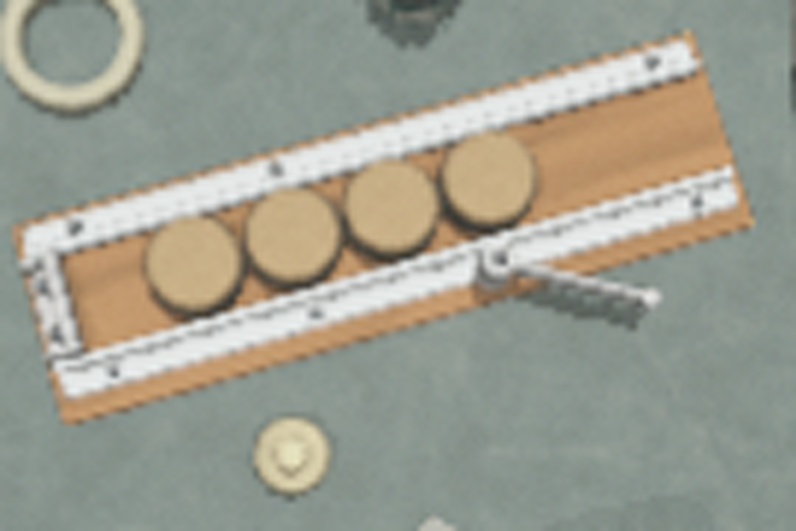

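View pics/c2.png

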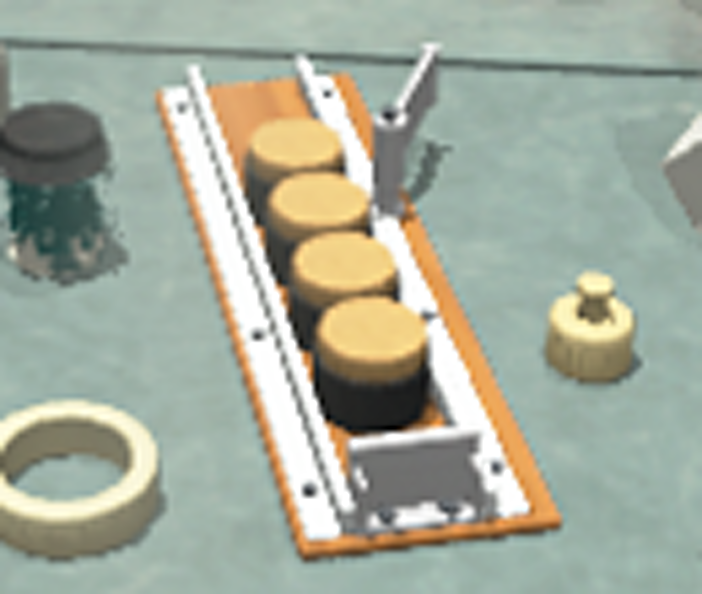

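In the c1 crop, the base corners are at (18,228), (66,424), (690,30) and (752,224). The lids are centred at (194,263), (293,236), (391,206) and (489,178), the gate pivot at (497,260) and its tip at (652,295). c2 confirms that the rail has a gate on the brass-weight side.

```bash
cat > m.py <<'E'
from h import *
im=load('top')
def P(x,y,z): return at_z(im,190+(x+.5)/5.9-.5,180+(y+.5)/5.9-.5,z)[:2]
# base corners: rail frame y left=+50 (robot side)
img=np.array([P(18,228,6),P(66,424,6),P(690,30,6),P(752,224,6)])
rl=np.array([[190,-50],[190,50],[-155,-50],[-155,50]],float)
a,b=rl-rl.mean(0),img-img.mean(0)
th=np.arctan2((a[:,0]*b[:,1]-a[:,1]*b[:,0]).sum(),(a*b).sum())
R=np.array([[np.cos(th),-np.sin(th)],[np.sin(th),np.cos(th)]]); O=img.mean(0)-R@rl.mean(0)
if __name__=='__main__':
    print(th,O); print('resid',(img-O-rl@R.T)@R)
    for n,x,y,z in [('p1',194,263,43),('p2',293,236,43),('p3',391,206,43),('p4',489,178,43),('piv',497,260,54),('tip',652,295,53),('weight',291,455,30)]:
        w=P(x,y,z); print(n,w,(w-O)@R)
    w=[at_z(im,u/1.5625,v/1.5625,z)[:2] for u,v,z in [(451,234,85),(407,266,64),(315,292,19),(460,255,0)]]
    for q in w: print(q,(q-O)@R)
    # depth check at pots
    for x,y in [(194,263),(489,178),(640,110),(497,255)]: print(by_depth(im,190+x/5.9,180+y/5.9))
E
python3 m.py
```

```text
1.850082677756402 [529.2380603  151.64437366]
resid [[-2.83286942  1.73900184]
 [-0.79713828 -1.29811835]
 [ 1.31182137 -0.05429278]
 [ 2.31818634 -0.38659071]]
p1 [502.18530913 257.18480713] [108.90862089  -3.08977957]
p2 [514.49137914 211.39915901] [61.5046452 -2.2973022]
p3 [528.23055189 165.8868745 ] [13.96837789 -2.95775636]
p4 [541.08090401 120.13720966] [-33.5510509   -2.69839098]
piv [501.34409322 117.88449174] [-24.76224585  36.11972047]
tip [484.83211822  47.23139631] [-88.12585288  71.46881548]
weight [414.48733402 212.84054461] [90.4582679  93.43448127]
[699.37084985  75.56284809] [-120.03400894 -142.56718174]
[647.78053688 152.34940746] [ -32.00085611 -114.14359831]
[612.19159525 319.2836813 ] [ 138.27591132 -125.95236709]
[686.14077322  50.07285865] [-140.88919129 -122.82292034]
[500.92689563 255.97642295  43.94812033]
[539.26870697 119.2875208   47.08394656]
[578.48655273  42.63498254   7.29953811]
[501.7518691  117.16642686  60.14488848]
```

```bash
cat >> h.py <<'E'
from scipy.spatial.transform import Rotation as Ro
import m_pose as mp
def W(x,y,z): return np.r_[mp.O+mp.R@np.array([x,y]),z]
def rail(p): return np.r_[(np.asarray(p)[:2]-mp.O)@mp.R,p[2]]
def ori(t,s,yaw=0.):
    c=mp.R@np.array([np.cos(yaw),np.sin(yaw)]); ex=np.r_[c,0]; up=np.array([0,0,1.])
    z=np.sin(t)*ex-np.cos(t)*up; x=s*(np.cos(t)*ex+np.sin(t)*up)
    return Ro.from_matrix(np.c_[x,np.cross(z,x),z]).as_rotvec()
E
cat > m_pose.py <<'E'
import numpy as np
th=1.8501; R=np.array([[np.cos(th),-np.sin(th)],[np.sin(th),np.cos(th)]]); O=np.array([529.238,151.644])+R@np.array([1.,-2.8])
E
python3 - <<'E'
from h import *
im=load('top'); V=im['view']; pts=[]
for v in range(150,384,2):
    for u in range(150,400,2):
        if im['range_z'][v,u]>0:
            p=rail(by_depth(im,u,v))
            if p[2]>15: pts.append(p)
p=np.array(pts)
s=p[(p[:,0]>-200)&(p[:,0]<60)&(p[:,1]>85)&(p[:,1]<330)]
for y in range(85,330,20):
    q=s[(s[:,1]>=y)&(s[:,1]<y+20)]
    if len(q): print(y,q[:,0].min().round(),q[:,0].max().round(),q[:,2].max().round())
t=np.radians(12)
for s in(1,-1):
    for P in [(-92,0,120),(-92,0,22),(-30,0,22),(-57,86,120),(-57,86,30),(-42,0,30)]:
        q=env.solve_ik(W(*P),ori(t,s)); print(s,P,None if q is None else np.round(q,2))
E
```

```text
125 34.0 39.0 63.0
145 19.0 59.0 87.0
165 -29.0 60.0 104.0
185 -37.0 59.0 144.0
205 -49.0 60.0 143.0
225 -48.0 59.0 151.0
245 -49.0 59.0 142.0
265 -49.0 59.0 131.0
285 -200.0 59.0 203.0
305 -200.0 60.0 596.0
325 -196.0 57.0 499.0
1 (-92, 0, 120) [-0.14  0.46  1.68  0.22  1.09 -0.52]
1 (-92, 0, 22) [-0.14  0.6   1.75  0.25  0.89 -0.58]
1 (-30, 0, 22) [-0.03  0.59  1.79  0.27  0.85 -0.5 ]
1 (-57, 86, 120) [-0.14  0.35  1.89  0.23  1.   -0.55]
1 (-57, 86, 30) [-0.14  0.5   1.96  0.27  0.79 -0.62]
1 (-42, 0, 30) [-0.05  0.58  1.78  0.26  0.88 -0.51]
-1 (-92, 0, 120) [-0.14  0.46  1.68  0.22  1.09  2.62]
-1 (-92, 0, 22) [-0.14  0.6   1.75  0.25  0.89  2.56]
-1 (-30, 0, 22) [-0.03  0.59  1.79  0.27  0.85  2.65]
-1 (-57, 86, 120) [-0.14  0.35  1.89  0.23  1.    2.59]
-1 (-57, 86, 30) [-0.14  0.5   1.96  0.27  0.79  2.52]
-1 (-42, 0, 30) [-0.05  0.58  1.78  0.26  0.88  2.63]
```

Run:
```python
from h import *
im=load('top')
for u,v in [(590,190),(597,300),(605,400),(612,500),(660,298),(700,240),(640,160),(700,60),(615,150),(780,20),(660,30)]:
    print(u,v,by_depth(im,u/1.5625,v/1.5625).round())
```

```text
590 190 [ 728. -129.  214.]
597 300 [ 555. -128.  207.]
605 400 [ 406. -129.  206.]
612 500 [ 265. -130.  206.]
660 298 [ 559. -229.  201.]
700 240 [ 643. -289.  228.]
640 160 [ 827. -262.  116.]
700 60 [1093. -458.   35.]
615 150 [ 878. -246.   52.]
780 20 [ 816. -263.  510.]
660 30 [1117. -348.   94.]
```

Run:
```python
from h import *
t=np.radians(12); o=ori(t,1)
env.gripper_to(0.0)
p=env.get_obs()['ee_pos']; env.line_to([p[0],p[1],400],max_speed=250)
env.movep(W(-95,0,400),o)
env.line_to(W(-95,0,60),max_speed=200)
ob=env.get_obs(); print(ob['time'],rail(ob['ee_pos']),ob['contact_force'])
for n in('top','side'): cap(n)
im=load('top'); c=im['pixels'][180:270,190:325,::-1]; A=cv2.resize(c,None,fx=3.9,fy=3.9,interpolation=cv2.INTER_CUBIC)
im=load('side'); c=im['pixels'][130:280,200:340,::-1]; B=cv2.resize(c,(270,351)); B=cv2.resize(c,(328,351),interpolation=cv2.INTER_CUBIC)
cv2.imwrite('pics/d1.png',np.hstack([A[:,60:527],B]))
```

```text
5.9667 [-95.27636643  -0.65257323  60.81202678] [-0.28873609  0.36782642  0.27698717]
```

View pics/d1.png

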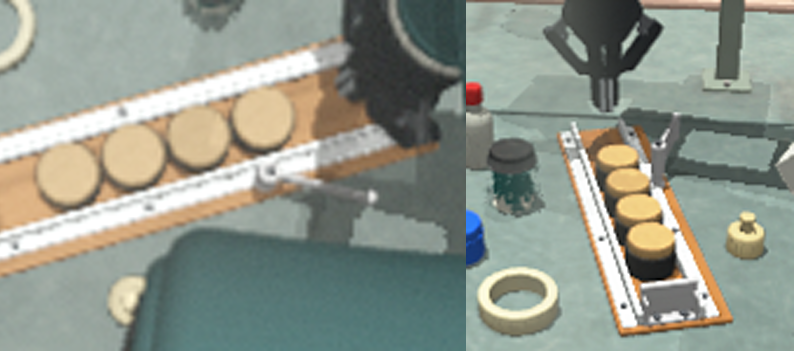

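The fingertips (side view, about (605,105)) hang on the channel's centre line behind pot 4. The gate and neighbours are clear. Now I descend and push slowly.

Run:
```python
from h import *
ex=np.r_[mp.R[:,0],0]
def st(k): ob=env.get_obs(); print(k,round(ob['time'],2),rail(ob['ee_pos']).round(2),'F',(ob['contact_force']@ex).round(2),ob['contact_force'].round(1))
print(env.line_to(W(-95,0,22),max_speed=60,threshold=6)); st('down')
print(env.line_to(W(-50,0,22),max_speed=20,threshold=2)); st('touch')
r=rail(env.get_obs()['ee_pos'])
print(env.line_to(W(r[0]+28,0,22),max_speed=16,threshold=9)); st('push')
print(env.line_to(W(r[0]+60,0,22),max_speed=9,threshold=7)); st('home')
```

```text
False
down 6.85 [-9.502e+01 -8.000e-02  2.193e+01] F 0.39 [-0.4  0.3  0.4]
True
touch 8.29 [-64.33   0.11  21.71] F -0.62 [ 0.8 -0.4 -0.1]
False
push 10.21 [-3.636e+01  2.000e-02  2.199e+01] F -1.77 [ 0.1 -1.8 -0.5]
True
home 11.79 [-26.92  -0.82  21.78] F -3.0 [ 0.7 -2.9  0. ]
```

Run:
```python
from h import *
for n in('top','side'): cap(n)
im=load('top'); c=im['pixels'][190:255,190:290,::-1]; A=cv2.resize(c,None,fx=4.5,fy=4.5,interpolation=cv2.INTER_CUBIC)
im=load('side'); c=im['pixels'][180:275,240:320,::-1]; B=cv2.resize(c,None,fx=4.2,fy=4.2,interpolation=cv2.INTER_CUBIC)
H=np.zeros((400,800,3),np.uint8); H[:A.shape[0],:A.shape[1]]=A; H[:B.shape[0],455:455+B.shape[1]]=B
cv2.imwrite('pics/e1.png',H)
```

```text
(no output)
```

View pics/e1.png

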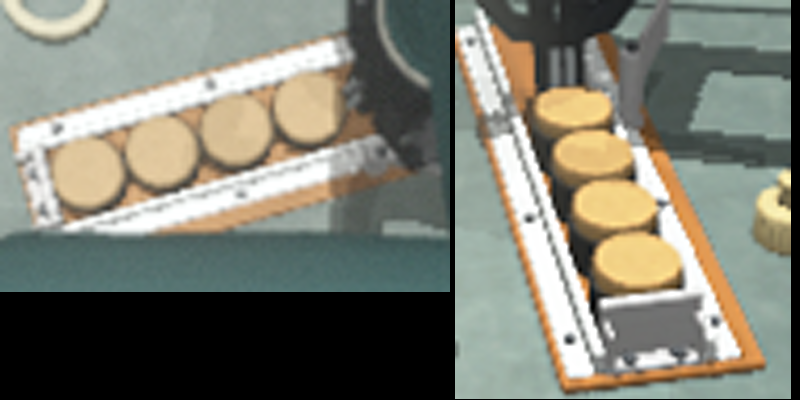

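Pot 1 (top (89,174)) appears to be against the stop plate, and the lids are evenly spaced. I'll do one gentle press to confirm it's home, then back off and rise.

Run:
```python
from h import *
ex=np.r_[mp.R[:,0],0]
def st(k): ob=env.get_obs(); print(k,round(ob['time'],2),rail(ob['ee_pos']).round(2),'F',(ob['contact_force']@ex).round(2),ob['contact_force'].round(1))
r=rail(env.get_obs()['ee_pos'])
print(env.line_to(W(r[0]-3,0,22),max_speed=20)); st('off')
print(env.line_to(W(r[0]+4,0,22),max_speed=6,threshold=7)); st('press')
env.pause(.1); st('hold')
print(env.line_to(W(r[0]-25,0,22),max_speed=60)); st('off')
env.line_to(W(r[0]-40,0,100),max_speed=150); st('up')
```

```text
False
off 12.2 [-29.71   0.3   21.93] F 0.03 [ 0.9  0.3 -0.1]
True
press 12.97 [-27.05  -0.9   21.9 ] F -1.63 [ 0.8 -1.5  1.3]
hold 13.07 [-27.02  -0.86  21.83] F -1.91 [ 1.  -1.7  1.8]
False
off 13.64 [-52.24   0.13  21.92] F -0.14 [0.8 0.1 0.3]
up 14.32 [-66.58   0.49  99.62] F -0.17 [-0.4 -0.3 -0.8]
```

Row is home (same X = -27 both times). The gate shuts when the TCP is about 10 mm behind that. Now swing the gate.

Run:
```python
from h import *
ex=np.r_[mp.R[:,0],0]
def st(k): ob=env.get_obs(); f=ob['contact_force']; print(k,round(ob['time'],2),rail(ob['ee_pos']).round(1),'F',(mp.R.T@f[:2]).round(1),f[2].round(1))
def pt(a,r,ext=0):
    d=np.array([-np.sin(a),-np.cos(a)]); n=np.array([np.cos(a),-np.sin(a)])
    h=2+abs(n[0])*8.5+abs(n[1])*12+ext
    return np.array([-26,40])+r*d-n*h
s=pt(2.07,50,16); print(s)
env.line_to(W(-66,30,110),max_speed=200); env.line_to(W(s[0],s[1],110),max_speed=200)
print(env.line_to(W(*s,30),max_speed=100,threshold=8)); st('down')
for a in np.arange(2.0,0.2,-0.18):
    p=pt(a,50); b=env.line_to(W(*p,30),max_speed=45,threshold=12); st(round(a,2))
    if b: print('STOP'); break
```

```text
[-54.28944655  92.56212106]
False
down 16.05 [-54.4  92.1  30.2] F [-0.4  0.8] -0.2
2.0 16.64 [-64.8  75.6  30. ] F [ 0.8 -0.2] -0.4
1.82 17.02 [-70.9  67.1  30. ] F [ 0.2 -0.4] 0.7
1.64 17.4 [-75.1  57.4  30. ] F [-0.2 -0.4] 0.3
1.46 17.75 [-77.6  48.6  30. ] F [0.3 0.5] -0.1
1.28 18.08 [-78.7  40.3  30. ] F [-0.3 -0.2] -0.6
1.1 18.43 [-78.2  31.5  30. ] F [ 0.4 -0.4] -0.3
0.92 18.79 [-75.9  22.5  30. ] F [0.1 0.2] 0.1
0.74 19.16 [-71.7  13.6  30. ] F [-0.3  0.3] -1.1
0.56 19.53 [-65.6   5.5  30. ] F [-0.7 -0.4] 0.9
0.38 19.92 [-57.6  -1.4  30. ] F [0.1 0. ] 0.4
```

Run:
```python
from h import *
def st(k): ob=env.get_obs(); f=ob['contact_force']; print(k,round(ob['time'],2),rail(ob['ee_pos']).round(1),'F',(mp.R.T@f[:2]).round(1),f[2].round(1))
env.line_to(W(-48,-7,30),max_speed=30,threshold=8); st('a')
for n in('top','side'): cap(n)
im=load('top'); c=im['pixels'][190:255,190:290,::-1]; A=cv2.resize(c,None,fx=4.5,fy=4.5,interpolation=cv2.INTER_CUBIC)
im=load('side'); c=im['pixels'][180:275,240:320,::-1]; B=cv2.resize(c,None,fx=4.2,fy=4.2,interpolation=cv2.INTER_CUBIC)
H=np.zeros((400,800,3),np.uint8); H[:A.shape[0],:A.shape[1]]=A; H[:B.shape[0],455:455+B.shape[1]]=B
cv2.imwrite('pics/f1.png',H)
```

```text
a 20.45 [-47.9  -7.2  30. ] F [ 0.7 -0. ] 0.7
```

View pics/f1.png

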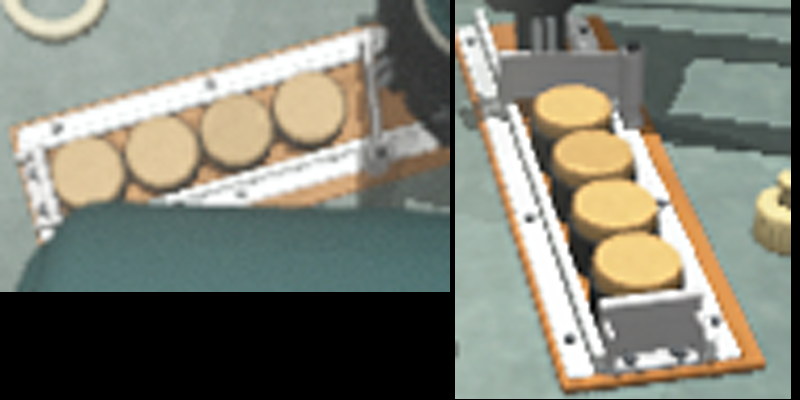

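The gate blade (top (367,35)–(382,155)) is nearly across, short of square by about 0.2 rad, and the pots haven't moved. I'll finish the last 11 mm slowly.

Run:
```python
from h import *
def st(k): ob=env.get_obs(); f=ob['contact_force']; print(k,round(ob['time'],2),rail(ob['ee_pos']).round(2),'F',(mp.R.T@f[:2]).round(1),f[2].round(1))
print(env.line_to(W(-40,-8,30),max_speed=15,threshold=4)); st('b')
print(env.line_to(W(-36.5,-8,30),max_speed=6,threshold=4)); st('c')
env.line_to(W(-65,-8,32),max_speed=60); env.line_to(W(-90,0,120),max_speed=200)
p=W(-95,0,400); env.line_to(p,max_speed=250); env.movep([420,-330,400],env.get_obs()['ee_rot']); st('away')
for n in('top','side'): cap(n)
im=load('top'); c=im['pixels'][190:255,190:290,::-1]; A=cv2.resize(c,None,fx=4.5,fy=4.5,interpolation=cv2.INTER_CUBIC)
im=load('side'); c=im['pixels'][180:275,240:320,::-1]; B=cv2.resize(c,None,fx=4.2,fy=4.2,interpolation=cv2.INTER_CUBIC)
H=np.zeros((400,800,3),np.uint8); H[:A.shape[0],:A.shape[1]]=A; H[:B.shape[0],455:455+B.shape[1]]=B
cv2.imwrite('pics/g1.png',H)
```

```text
False
b 21.23 [-39.83  -7.84  29.98] F [ 0.3 -0. ] 0.3
True
c 21.77 [-37.5   -7.9   29.71] F [-1.9 -0.5] 1.2
away 25.79 [-433.19  239.78  400.02] F [ 0.1 -0.4] -0.2
```

View pics/g1.png

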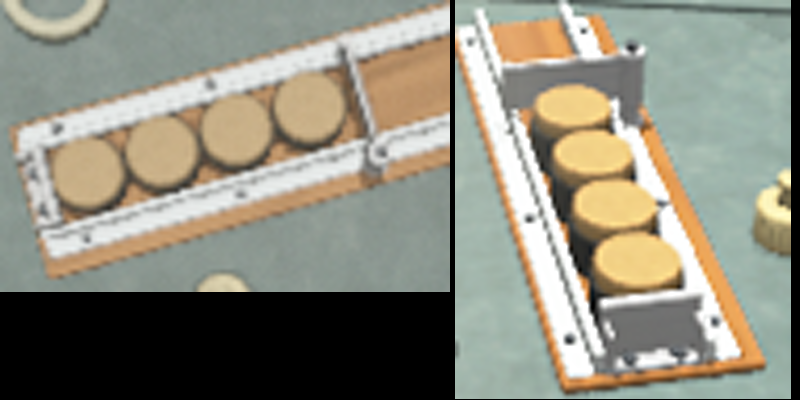

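Run:
```python
from h import *
im=load('top')
c=im['pixels'][190:235,255:290,::-1]; cv2.imwrite('pics/g2.png',cv2.resize(c,None,fx=13,fy=13,interpolation=cv2.INTER_CUBIC))
```

```text
(no output)
```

View pics/g2.png

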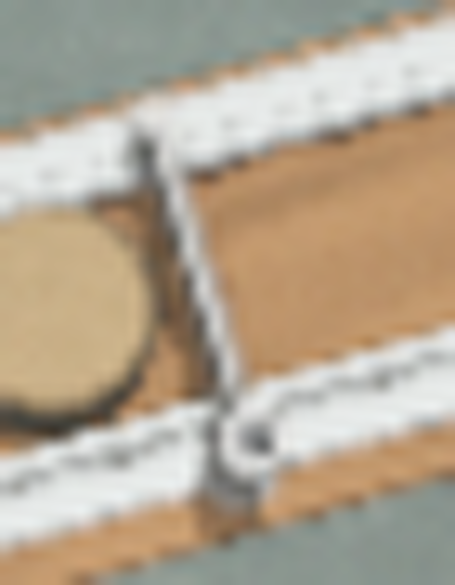

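The blade's top edge runs from about (232,380) to (172,180), with the pivot at (256,440), and it clears the pot. I'll compute its angle.

Run:
```python
from h import *
im=load('top')
g=lambda x,y,z:rail(at_z(im,255+(x+.5)/13-.5,190+(y+.5)/13-.5,z))
for q in [(256,440,57),(232,380,53),(172,180,53),(155,125,53)]: print(g(*q).round(1))
for a,b in [((0,210),(455,92)),((0,135),(455,5))]: # wall lines
    print((g(*b,20)-g(*a,20)).round(1))
print('p4 rear',g(160,290,43).round(1), env.get_obs()['time'])
```

```text
[-26.7  38.8  57. ]
[-26.  25.  53.]
[-26.3 -19.   53. ]
[-26.3 -31.2  53. ]
[-102.5    3.     0. ]
[-103.7    0.3    0. ]
p4 rear [-18.1   1.3  43. ] 25.8917
```

The gate is square within about 0.01 rad: its blade is at x ≈ -26 along its whole length. The rear of pot 4 is at x ≈ -18, which matches the row being home.

```bash
python3 -c "
from h import *
print(env.finish_job())"
```

```text
the job is handed in; nothing more can be done
None
```

The job is handed in: the row was pushed home against the stop with the pots touching, then the gate was pushed shut behind it; it took about 26 s, and the robot ended clear of everything.

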